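Load test of a sprung belt tensioner arm

ROBOT

A 7-joint arm with a two-finger parallel gripper is mounted at the origin on a cart in front of the work surface, level with it; the furniture and walls round the work are solid. World frame = base frame: x ahead of the robot, y to its left, z up, the work surface at z = 0. Lengths are in mm, angles in degrees, forces in N, time in s.
With the tool pointing down it reaches from about 425 to 825 mm from the base axis. Payload 3.6 kg.
Tool frame: the origin (TCP) lies midway between the tips of the shut fingers; the grasp point (between the pads) lies 19 mm behind it; z points along the fingers, y is the line along which they close (so a half turn about z gives the same grasp; the last joint's range is limited). The gripper opens to 93 mm and grips with 3 to 60 N. Pads are 15 mm wide; open, the fingers measure 128 mm over their backs; the gripper's body (75 mm by 188 mm) begins 65 mm behind the grasp point.
Start: joints at [71.075, 35.231, -0.722, 81.555, 0.464, 63.22, -2.315], TCP at [194.458, -620.2, 218.64] pointing down, gripper open.
Joint ranges: [-178.69, 178.69], [-17.37, 117.87], [-77.05, 75.6], [15.02, 138.74], [-78.02, 258.01], [0.78, 113.62], [-162.83, 162.83]. Speed limits (degrees/s): [159.86, 159.86, 180, 180, 180, 180, 180].

INTERFACE

Orientations are given as a 3x3 rotation matrix whose columns are the frame's x, y, z axes.
In Python, from bench import * gives the robot as it stands. Calls block until the motion is done:
- move_ptp(position, orientation): joint-space move of the TCP to a pose.
- move_straight(position, rotation=None, speed=150): straight line of the TCP; rotation=None keeps the orientation; speed is the mean speed in mm/s.
- move_joints(angles): joint-space move.
- command_gripper(opening, grip_force=None): finger opening in mm; grip_force is the grip in N (None keeps the last); returns when the fingers have stopped.
- wait(seconds).
- inverse_kinematics(position, orientation): joint angles nearest the present ones, or None.
- get_state(): the state.
- read_camera(name): name is "side" or "top" or "wrist"; returns (picture, depth): 480x640x3 uint8, red, green, blue; 480x640 float32, mm along the optical axis (not along the pixel's ray), 0 where there is no reading.
- calibration(name): a dict with "intrinsics" (3x3 intrinsics, pixels), "position" and "attitude" of the camera in the world. Camera axes: x right, y up, looking along -z (the intrinsics and any distortion apply to the point x, -y, -z); pixel columns grow to the right and rows downward; lengths in mm; the calibration is good to about 2 mm. A picture is of the moment at which its call begins: read the wrist's pose just before it. calibration takes no time and is no camera call; for the wrist camera it gives the pose at the moment of the call.
A pose or a line that the arm cannot do raises IKError and nothing moves.
- hand_in(): hands the job in; it is judged then, once.
Trained networks look in the newest picture that a camera, given by its name, has taken for a name from the list of things; names that differ only in an ending like _2 or _b are one class to them, and where a whole thing is asked for, a point or a joint stands for the part that bears it (a point fixed in the world has none). Each returns a list of dicts, best first, with "confidence" (0 to 1); they miss things now and then, are a little off and sometimes report something else, mostly with a low value. They report only what shows in the picture. A call takes as long as a camera call.
- search_frame(camera, target): "box" ([left, top, width, height] in pixels, round what is visible of it).
- outline_of(camera, target): "pixels" (480x640 bool, what is visible of it) and "box" ([left, top, width, height] in pixels, round what is visible of it).
- mark_of(camera, target): "location" ([row, column] in pixels: a listed point, or the origin of a listed thing).
The state is a dict: "time_s": time; "joint_pos": joint angles; "qvel": joint speeds; "effort": joint torques, N m; "position": TCP position; "eef_rot": TCP orientation; "wrist_force": force on the tool from outside, world axes, zero at the start; "ft_torque": the same for the moment, N m; "finger_gap": finger opening in mm; "finger_force": force on a finger pad.
Only numpy, scipy, OpenCV 4.12 (cv2) and the standard library are available. Lean on these libraries where they do the work, as an engineer would, in place of code of your own. Each camera call takes 0.05 s, during which the arm holds its last target. There are 200 camera calls.

TASK

Test the spring of the belt tensioner on the bench plate. First slide the rider on its track back along the scale until it touches the nose of the resting arm; then push the arm sideways by its nose, taking the rider along, until you are pushing with 14 N (give or take 1.5 N, at no time more than 18 N) and hold that load for a good second; then ease the arm back with your fingers still on it until it rests on its stop, leaving the rider out on the scale where the arm took it to show the deflection. Do not disturb the bottle, cup and carton standing round it.

Things in the scene. Friction and masses are not known exactly. Their poses are not given: they have to be found in the camera images.
- unit: Fixed aluminium plate of the tensioner, 230 (x) x 270 (y) x 10 mm thick. Origin: centre of its underside; +x points away from the robot, +y to the left along the scale. Everything on it is below 70 mm. The arm turns about a vertical pin at unit (85, 0) mm and reaches 160 mm toward the robot.
- stop (a point): Top of the steel stop post, 16 mm thick, 60 mm above the table. A spring in the pivot drives the arm to the left (unit +y) against this post; pushing the nose toward unit -y deflects it. The preload is unknown and differs each time: at 14 N the nose may have gone anywhere from 20 to 90 mm; the force rises by 0.1 to 0.2 N per mm.
- nose (a point): Top centre of the nose, 60 mm above the table: an upright black plastic roller that turns freely on its pin, 22 mm in diameter, from 14 to 60 mm height, at the free end of the steel arm. The 12 mm wide arm bar joins it from the +x side at 49 to 59 mm height. To the left (+y) of the resting nose the plate is free for 80 mm (but for rails 16 mm high): push there.
- nose_home (a point): Fixed point of the unit, at unit (-68, 47, 60) mm, axes parallel to the unit's: where the nose's point is while the arm rests on its stop. Deflection is the nose's travel from here toward unit -y; on the way it stays between unit x = -76 and -55 mm.
- rider (a joint): Reading of the rider on the scale, in m: 0 where its left (+y) face touches the resting nose; it grows as the rider moves toward unit -y, to 0.125 at most. The rider slides along unit y only, held by a friction of about 1 N, so it stays where it is left.
- rider_top (a point): Centre of the rider's top, 47 mm above the table. The rider is a grey plastic block 31 (x) x 16 (y) mm, from 11 to 47 mm height, in a low track (rails 16 mm high) along unit y at unit x = -71 mm; its thin steel pointer lies over the white scale strip in front (a mark every 5 mm, longer every 10, longest every 50).
- amber_bottle: Bystander: brown medicine bottle, 38 mm wide, 75 mm high, standing to the right of the plate. Origin: centre of its underside.
- measuring_cup: Bystander: clear small cup, 44 mm wide, 38 mm high, standing to the right of the plate. Origin: centre of its underside.
- small_carton: Bystander: tablet carton 52 x 110 x 40 mm lying to the left of the plate. Origin: centre of its underside.

How it is judged:
By the outcome, as a careful person would: the job done as asked, in the order asked, and still so for the second after the job is handed in, with the robot touching nothing.
It also fails if it takes over 64 s, if anything falls off the work surface, if the arm or the gripper's body presses on something with over 40 N, if the wrist force passes 120 N, or if a joint passes its speed limit or range.

## Working session

There is one attempt and no reset: what is moved stays moved. The work goes in short steps, each a Python script; the robot and the scene stay as the last script left them, time stands still between calls to the robot, and variables do not carry over. Pictures are saved under pics/ and viewed, at most 10 in all, crops included, and the job is handed in when it is done.

```bash
mkdir -p pics; ls; cat > h.py <<'E'
from bench import *
import numpy as np, cv2
def ray(cam,px,cal=None):
    c=cal or calibration(cam);K=np.array(c["intrinsics"]);R=np.array(c["attitude"]);p=np.array(c["position"],float)
    d=np.linalg.inv(K)@np.array([px[1],px[0],1.]);d=R@np.array([d[0],-d[1],-d[2]]);return p,d
def at_z(cam,px,z,cal=None):
    p,d=ray(cam,px,cal);return p+d*(z-p[2])/d[2]
def at_depth(cam,px,dep,cal=None):
    p,d=ray(cam,px,cal);return p+d*dep
E
python3 - <<'E'
from h import *
for cam in ["top","side"]:
    im,d=read_camera(cam);cv2.imwrite(f"pics/{cam}0.png",im[:,:,::-1]);c=calibration(cam)
    print(cam,c)
    for t,z in [("unit",0),("stop",60),("nose",60),("nose_home",60),("rider_top",47),("amber_bottle",0),("measuring_cup",0),("small_carton",0)]:
        for r in mark_of(cam,t)[:1]:
            l=r["location"];print(t,round(r["confidence"],2),np.round(l,1),np.round(at_z(cam,l,z,c),1),np.round(at_depth(cam,l,d[int(l[0]),int(l[1])],c),1))
s=get_state();print(s["time_s"],s["wrist_force"],s["eef_rot"])
E
```

```text
pics
top {'intrinsics': array([[452.51068809,   0.        , 318.02437461],
       [  0.        , 452.51068809, 238.86378865],
       [  0.        ,   0.        ,   1.        ]]), 'position': array([538.52014869, 182.90285395, 924.14608055]), 'attitude': array([[ 0.02006525,  0.98815912, -0.15211488],
       [-0.99882183,  0.02653622,  0.04062983],
       [ 0.04418529,  0.15112042,  0.98752736]])}
unit 0.63 [255.7 334.6] [646.7 110.    0. ] [645.7 110.7   8.7]
stop 0.85 [248.9 315.3] [651.9 152.2  60. ] [652.4 152.1  56.6]
nose 0.58 [287.7 308.1] [577.2 164.3  60. ] [577.1 164.4  62.9]
nose_home 0.61 [286.2 312.2] [580.3 156.6  60. ] [580.  156.8  66.2]
rider_top 0.49 [297.7 359. ] [560.8  65.3  47. ] [560.8  65.2  46.5]
amber_bottle 0.63 [275.1 422.2] [611.  -71.8   0. ] [608.5 -62.9  32.2]
measuring_cup 0.72 [232.2 422.3] [700.9 -73.4   0. ] [694.4 -63.1  37. ]
small_carton 0.63 [243.7 238.3] [666.5 308.1   0. ] [661.3 303.   37.4]
side {'intrinsics': array([[563.6699786 ,   0.        , 314.73521225],
       [  0.        , 563.6699786 , 239.90954289],
       [  0.        ,   0.     
[... 298 characters left out ...]
92.7  13.7]
stop 0.73 [255.4 305.4] [648.3 143.5  60. ] [648.5 145.   59.1]
nose 0.94 [251.1 264.3] [579.4 164.2  60. ] [579.1 157.4  64. ]
nose_home 0.7 [249.6 258.8] [570.1 170.2  60. ] [5.723e+02 2.734e+02 2.000e-01]
rider_top 0.8 [288.9 261. ] [569.5  68.3  47. ] [570.8 124.2   9.2]
amber_bottle 0.83 [372.7 300.4] [617.8 -77.5   0. ] [615.7 -96.5  17.5]
measuring_cup 0.87 [372.9 356.6] [696.8 -85.9   0. ] [694.8 -94.3   7.8]
small_carton 0.85 [236.7 310.9] [679.2 316.7   0. ] [670.8 250.8  36.5]
0.9 [ 0.00487004 -0.23832407  0.4137698 ] [[ 9.54197861e-01  2.99176273e-01 -3.72685002e-06]
 [ 2.99176273e-01 -9.54197860e-01  3.10905862e-05]
 [ 5.74541339e-06 -3.07815560e-05 -1.00000000e+00]]
```

View pics/top0.png

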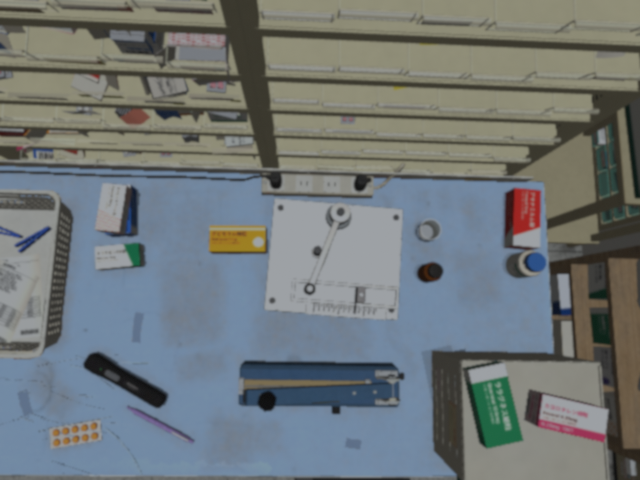

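View pics/side0.png

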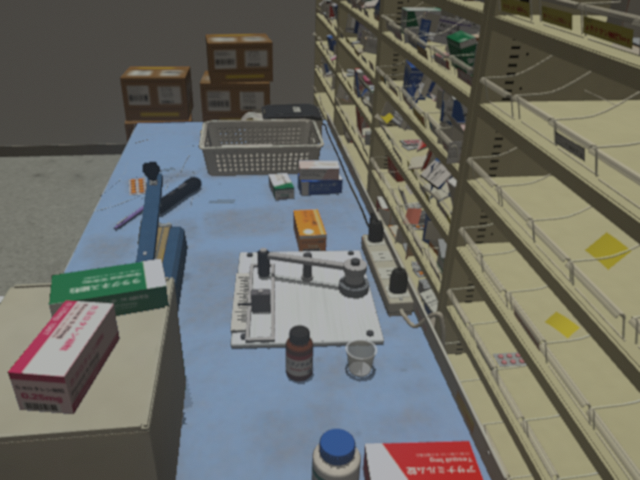

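The top view shows the plate with corners near (274,198), (403,207), (398,319) and (265,311). The nose is at (309,288), the rider at about (360,294), the bottle at (431,271) and the cup at (428,230). A box stands at lower right. Next I'll compute the plate yaw, the clutter heights and the IK options.

```bash
python3 - <<'E'
from h import *
c=calibration("top");im,d=read_camera("top")
P=[at_z("top",(r,q),10,c) for q,r in [(274,198),(403,207),(398,319),(265,311)]]
print(np.round(P,0)); print("ctr",np.mean(P,0))
K=c["intrinsics"];v,u=np.mgrid[:480,:640]
X=np.stack([(u-K[0,2])/K[0,0],-(v-K[1,2])/K[1,1],-np.ones_like(u)],-1)*d[...,None]@c["attitude"].T+c["position"]
X=X[d>0]
for a in range(200,900,100):
    print(a,[int(X[(X[:,0]>=a)&(X[:,0]<a+100)&(X[:,1]>=b)&(X[:,1]<b+100)][:,2].max(initial=-1)) for b in range(-600,400,100)])
for s in (1,-1):
  R=np.array([[0,s,0],[s,0,0],[0,0,-1.]]).T
  R=np.column_stack([[0,s,0],[s,0,0],[0,0,-1]])
  for p in [(560,30,25),(577,190,25),(575,60,25),(575,120,230)]:
    q=inverse_kinematics(p,R);print(s,p,None if q is None else np.round(q,0))
s=get_state();w=calibration("wrist");R=np.array(s["eef_rot"]);print(R.T@(np.array(w["position"])-s["position"]),R.T@w["attitude"],w["intrinsics"][0])
E
```

```text
[[762. 238.  10.]
 [751. -31.  10.]
 [521. -19.  10.]
 [532. 248.  10.]]
ctr [641.51498871 109.11911302  10.        ]
200 [-1, -1, 175, 176, 174, 175, 3, 4, 4, 12]
300 [-1, -1, 176, 220, 218, 202, 117, 149, 204, 4]
400 [-1, -1, 176, 219, 218, 203, 117, 149, 205, 3]
500 [-1, -1, 4, 3, 4, 57, 49, 66, 15, 5]
600 [-1, -1, 42, 82, 37, 77, 13, 62, 42, 43]
700 [-1, -1, 44, 45, 36, 38, 76, 71, 79, 33]
800 [-1, -1, 4, 37, 36, 49, 72, 37, 67, 36]
1 (560, 30, 25) [  5.  43. -17. 107.  21.  33. -25.]
1 (577, 190, 25) [ -8.  46. -20.  99.  23.  39. -41.]
1 (575, 60, 25) [  2.  44. -17. 104.  21.  35. -27.]
1 (575, 120, 230) [  7.  32. -34.  91.  20.  63. -32.]
-1 (560, 30, 25) [ -20.   45.   24.  107.  -30.   34. -157.]
-1 (577, 190, 25) [ 14.  63. -66.  98.  64.  65. 107.]
-1 (575, 60, 25) [ -23.   46.   25.  105.  -30.   36. -160.]
-1 (575, 120, 230) [ 22.  43. -66.  90.  40.  74. 130.]
[  71.6986568    -0.96733827 -166.9973015 ] [[ 6.08427062e-04  9.65143093e-01  2.61722067e-01]
 [ 9.99999796e-01 -6.38364605e-04  2.93679916e-05]
 [ 1.95418418e-04  2.61721995e-01 -9.65143284e-01]] [361.69488912   0.         324.80010719]
```

```bash
python3 - <<'E'
from h import *
c=calibration("top");im,d=read_camera("top")
K=c["intrinsics"];v,u=np.mgrid[:480,:640]
X=np.stack([(u-K[0,2])/K[0,0],-(v-K[1,2])/K[1,1],-np.ones_like(u)],-1)*d[...,None]@c["attitude"].T+c["position"]
X=X[d>0]
for z in (30,60,100,130,180):
  for b in range(-150,400,50):
    m=X[(X[:,2]>z)&(X[:,0]<520)&(X[:,0]>300)&(X[:,1]>=b)&(X[:,1]<b+50)][:,0]
    if len(m):print(z,b,int(m.min()),int(m.max()),end=' | ')
  print()
E
```

```text
30 -150 300 461 | 30 -100 300 461 | 30 -50 360 434 | 30 0 359 434 | 30 50 344 434 | 30 100 343 434 | 30 150 359 434 | 30 200 359 434 | 30 250 358 434 | 
60 -150 300 461 | 60 -100 300 461 | 60 -50 376 417 | 60 0 369 423 | 60 50 383 409 | 60 100 381 408 | 60 150 382 408 | 60 200 381 410 | 60 250 383 408 | 
100 -150 300 461 | 100 -100 300 461 | 100 0 386 398 | 100 50 383 408 | 100 100 381 408 | 100 150 382 408 | 100 200 381 410 | 100 250 383 408 | 
130 -150 300 461 | 130 -100 300 461 | 130 100 384 408 | 130 150 383 408 | 130 200 381 410 | 130 250 383 408 | 
180 -150 331 460 | 180 -100 389 451 | 180 200 381 410 |
```

```bash
cat >> h.py <<'E'
def Rt(yaw):
    c,s=np.cos(np.radians(yaw)),np.sin(np.radians(yaw))
    ux=np.array([c,s,0]);uy=np.array([-s,c,0]);return np.column_stack([uy,ux,[0,0,-1.]])
E
python3 - <<'E'
from h import *
s=get_state();p=np.array(s["position"]);R=Rt(-2.5)
move_straight([p[0],p[1],330],speed=250)
move_ptp([590,90,330],R)
command_gripper(0,20)
move_straight([578,80,210],speed=250)
c=calibration("wrist");im,d=read_camera("wrist");cv2.imwrite("pics/w0.png",im[:,:,::-1])
for t,z in [("unit",0),("stop",60),("nose",60),("nose_home",60),("rider_top",47)]:
    for r in mark_of("wrist",t)[:1]:
        l=r["location"];print(t,round(r["confidence"],2),np.round(l,1),np.round(at_z("wrist",l,z,c),1),np.round(at_depth("wrist",l,d[int(l[0]),int(l[1])],c),1))
s=get_state();print(s["time_s"],s["wrist_force"],s["position"],s["finger_gap"])
E
```

```text
unit 0.71 [187.4 384.8] [641.9 110.2   0. ] [640.1 111.5  11.2]
stop 0.94 [146.6 406.5] [650.6 150.7  60. ] [650.3 150.7  61.7]
nose 0.72 [133.7 319.1] [577.  164.4  60. ] [577.  164.2  65.1]
nose_home 0.96 [132.2 313.9] [572.7 165.8  60. ] [572.8 165.6  65.5]
rider_top 0.82 [245.1 309.6] [563.1  64.2  47. ] [563.2  64.9  49.5]
6.8333 [-0.08412596  0.16089275  0.89059765] [578.71093631  80.40085219 211.2619682 ] 0.42212534474366403
```

View pics/w0.png

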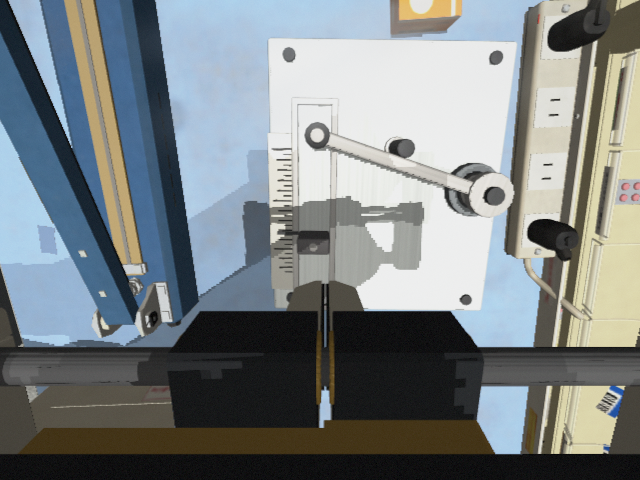

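```bash
python3 - <<'E'
from h import *
c=calibration("wrist")
im=cv2.imread("pics/w0.png")
P={n:at_z("wrist",(r,q),z,c)[:2] for n,q,r,z in [("TL",269,38,10),("TR",516,42,10),("BR",481,309,10),("screwTL",289,55,12),("screwTR",496,57,12),("screwBR",466,300,12),("stripT",269,134,10),("stripB",272,288,10),("pivot",494,195,60),("rail1",338,98,16),("rail2",332,280,16)]}
for k in P: print(k,np.round(P[k],1))
a=lambda u,v:np.degrees(np.arctan2(*(P[v]-P[u])[::-1]))
print(a("TL","TR"),a("BR","TR")-90,a("screwTL","screwTR"),a("screwBR","screwTR")-90,a("stripB","stripT")-90,a("rail2","rail1")-90)
cv2.imwrite("pics/w0c.png",cv2.resize(im[30:320,230:530],None,fx=2.05,fy=2.05,interpolation=cv2.INTER_CUBIC))
E
```

```text
TL [534.5 251.3]
TR [760.5 238.4]
BR [747.  -27.8]
screwTL [551.9 236. ]
screwTR [742.3 226.2]
screwBR [728.9 -15.3]
stripT [527.5 167.6]
stripB [517.4   7.2]
pivot [728.2 105.9]
rail1 [595.5 196.7]
rail2 [583.1  15.9]
-3.2582843074348795 -2.9043216453359975 -2.9323513348077963 -3.1686889836451115 -3.5975543686220703 -3.935604534039385
```

View pics/w0c.png

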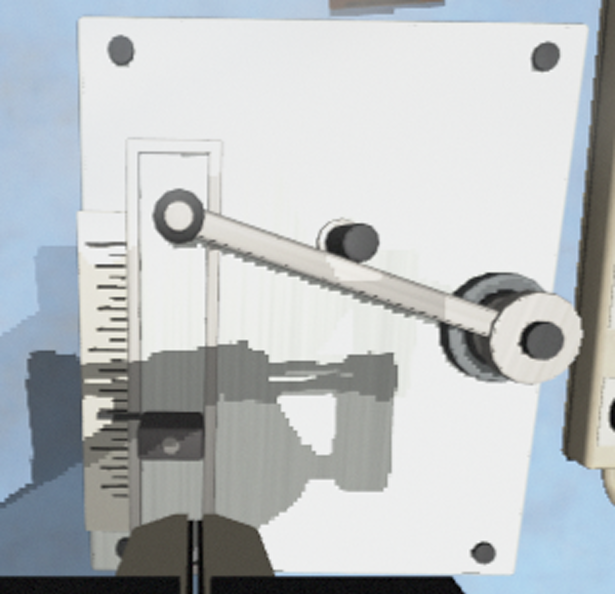

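The wrist view shows the nose at px (318,135), the rider's top at about (310,245) and the plate yaw at about -3.2°. These agree with the nose and stop marks. Next I'll go down to the right of the rider and slide it to the nose.

```bash
cat >> h.py <<'E'
YAW=-3.2;R0=Rt(YAW);UY=R0[:,0];UX=R0[:,1]
NOSE=np.array([576.5,163.,0])
def pos(a,b,z): # unit-parallel coordinates relative to nose home: a along unit x, b along unit y
    p=NOSE+a*UX+b*UY;p[2]=z;return p
def f():
    return np.array(get_state()["wrist_force"])
def where():
    s=get_state();d=np.array(s["position"])-NOSE;return round(d@UX,1),round(d@UY,1),round(s["position"][2],1),round(s["time_s"],2)
E
python3 - <<'E'
from h import *
move_straight(pos(-3,-133,90),R0,speed=200)
move_straight(pos(-3,-133,25),speed=120)
wait(.3);b=f();print("bias",b,where())
move_straight(pos(-3,-118,25),speed=40);print(f()-b,where())
y=-118
move_straight(pos(-3,-46,25),speed=50);print(f()-b,where());y=-46
while y<-20:
    y+=1;move_straight(pos(-3,y,25),speed=20);F=(f()-b);print(y,np.round(F,1),where())
    if -F@UY>2.5: break
E
```

```text
bias [ 0.44646067 -0.35874378  0.171688  ] (np.float64(-2.6), np.float64(-133.0), np.float64(25.6), 8.62)
[-0.68899556  0.91129116 -0.15687138] (np.float64(-3.1), np.float64(-117.6), np.float64(25.0), 9.15)
[-0.51774111  0.26664531 -0.24076642] (np.float64(-3.1), np.float64(-45.9), np.float64(25.1), 10.74)
-45 [-0.1  0.7 -0.2] (np.float64(-3.1), np.float64(-45.2), np.float64(25.0), 10.99)
-44 [-0.8 -0.4 -0.8] (np.float64(-3.0), np.float64(-44.1), np.float64(25.0), 11.24)
-43 [-0.1  0.  -0. ] (np.float64(-3.0), np.float64(-42.9), np.float64(25.0), 11.49)
-42 [ 0.   0.2 -0.4] (np.float64(-3.0), np.float64(-41.8), np.float64(25.0), 11.74)
-41 [-0.9 -0.4 -0.4] (np.float64(-3.0), np.float64(-40.8), np.float64(25.0), 11.99)
-40 [-0.1  0.5  0.3] (np.float64(-3.0), np.float64(-39.8), np.float64(25.0), 12.24)
-39 [-0.8  0.7  0.6] (np.float64(-3.0), np.float64(-38.8), np.float64(25.0), 12.49)
-38 [-0.6  0.1 -1.2] (np.float64(-3.0), np.float64(-37.9), np.float64(25.0), 12.74)
-37 [-0.7  0.6 -0.7] (np.float64(-3.0), np.float64(-36.9), np.float64(25.0), 12.99)
-36 [-0.9 -1.6  0.3] (np.float64(-3.0), np.float64(-36.6), np.float64(25.0), 13.24)
-35 [ 0.4 -3.9  2.3] (np.float64(-3.0), np.float64(-36.4), np.float64(25.0), 13.49)
```

```bash
cat >> h.py <<'E'
def fm(n=6):
    v=[]
    for _ in range(n): wait(.04);v.append(f())
    return np.mean(v,0)
def arc(d): # nose unit-x offset at deflection d
    return 85-np.sqrt(160**2-(47-d)**2)+68
E
python3 - <<'E'
from h import *
move_straight(pos(-3,-55,25),speed=80)
move_straight(pos(-3,-55,100),speed=250)
move_straight(pos(-6,48,100),speed=250)
c=calibration("wrist");im,d=read_camera("wrist");cv2.imwrite("pics/w1.png",im[:,:,::-1])
for t,z in [("nose",60),("rider_top",47)]:
    for r in mark_of("top" if 0 else "wrist",t)[:1]:
        l=r["location"];print(t,round(r["confidence"],2),np.round(l,1),np.round(at_z("wrist",l,z,c),1))
im,d=read_camera("top");c=calibration("top");cv2.imwrite("pics/t1.png",im[:,:,::-1])
for r in mark_of("side" if 0 else "top","rider_top")[:1]:print(at_z("top",r["location"],47,c))
im,_=read_camera("side");cv2.imwrite("pics/s1.png",cv2.resize(im[220:360,210:400,::-1],None,fx=4,fy=4,interpolation=cv2.INTER_CUBIC))
print(where())
E
```

```text
nose 0.8 [341.3 335.3] [575.2 164.5  60. ]
(np.float64(-5.6), np.float64(46.4), np.float64(99.8), 15.2)
```

View pics/s1.png

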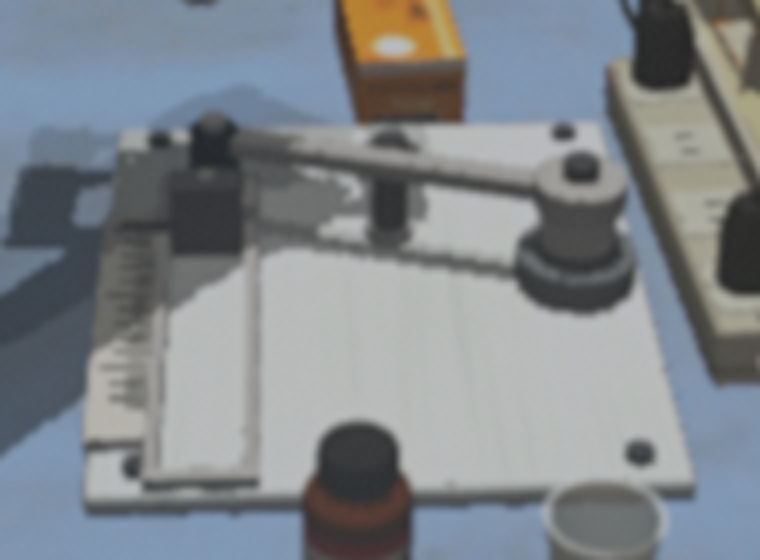

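The rider stands against the roller, at about (205,200) in the crop. Now I'll push the nose.

```bash
python3 - <<'E'
from h import *
move_straight(pos(-6,46,22),speed=150)
wait(.3);b=fm(10);print("bias",b,where())
np.save("bias.npy",b)
y=25;move_straight(pos(-6,y,22),speed=60);print((fm(4)-b)@UY,where())
while y>6:
    y-=1;move_straight(pos(-6,y,22),speed=20);F=fm(2)-b;print(y,np.round(F,1),round(F@UY,1),where())
    if F@UY>2: break
E
```

```text
bias [-0.01016502  0.01293056 -0.16456861] (np.float64(-6.0), np.float64(46.0), np.float64(22.0), 16.58)
0.052541068957669516 (np.float64(-6.0), np.float64(25.5), np.float64(22.1), 17.25)
24 [-0.   0.2 -0. ] 0.2 (np.float64(-6.0), np.float64(24.1), np.float64(22.0), 17.58)
23 [ 0.1  0.2 -0. ] 0.2 (np.float64(-6.0), np.float64(23.0), np.float64(22.0), 17.92)
22 [-0.3  0.1  0.3] 0.1 (np.float64(-6.0), np.float64(22.0), np.float64(22.0), 18.25)
21 [ 0.2  0.1 -0.1] 0.1 (np.float64(-6.0), np.float64(21.0), np.float64(22.0), 18.58)
20 [ 0.1  0.  -0.4] 0.0 (np.float64(-6.0), np.float64(20.0), np.float64(22.0), 18.92)
19 [-0.6  1.2  0.4] 1.1 (np.float64(-6.1), np.float64(19.6), np.float64(22.1), 19.25)
18 [-1.   3.4  1.2] 3.3 (np.float64(-6.1), np.float64(19.4), np.float64(22.3), 19.58)
```

```bash
python3 - <<'E'
from h import *
b=np.load("bias.npy");y=18
while y>-80:
    y-=1.5;d=max(0,19.7-where()[1]);move_straight(pos(-6+arc(d),y,22),speed=20);F=fm(2)-b;print(y,np.round(F,1),round(np.linalg.norm(F),1),where()[:2],where()[3])
    if F@UY>8 or d>3: break
E
```

```text
16.5 [-0.8  6.1  2.5] 6.6 (np.float64(-6.2), np.float64(19.0)) 19.92
15.0 [-1.6  5.1  1.7] 5.6 (np.float64(-6.6), np.float64(18.0)) 20.25
13.5 [-1.7  6.6  2.1] 7.1 (np.float64(-7.0), np.float64(16.8)) 20.58
12.0 [-1.8  6.5  1.6] 6.9 (np.float64(-7.4), np.float64(15.5)) 20.92
10.5 [-1.9  6.6  2.5] 7.3 (np.float64(-7.9), np.float64(14.2)) 21.25
```

```bash
python3 - <<'E'
from h import *
b=np.load("bias.npy");y=10.5;st=6
while y>-80:
    y-=st;d=max(0,19.7-where()[1])+st;move_straight(pos(-6+arc(d),y,22),speed=30);F=fm(3)-b;n=np.linalg.norm(F);w=where();print(y,np.round(F,1),round(n,1),w)
    if n>12: break
    st=6 if n<10.5 else 4
E
```

```text
4.5 [-1.7  7.4  1.7] 7.8 (np.float64(-9.8), np.float64(8.5), np.float64(22.6), 21.73)
-1.5 [-3.   8.3  2.3] 9.2 (np.float64(-11.3), np.float64(3.2), np.float64(22.7), 22.21)
-7.5 [-2.7  9.4  1.6] 9.9 (np.float64(-12.7), np.float64(-2.1), np.float64(22.7), 22.68)
-13.5 [-3.2  9.9  2.2] 10.6 (np.float64(-13.9), np.float64(-7.5), np.float64(22.7), 23.16)
-17.5 [-3.6 10.4  1.7] 11.1 (np.float64(-14.5), np.float64(-11.1), np.float64(22.6), 23.57)
-21.5 [-3.9 10.5  2.4] 11.5 (np.float64(-15.1), np.float64(-14.7), np.float64(22.7), 23.98)
-25.5 [-4.7 11.   2.4] 12.2 (np.float64(-15.6), np.float64(-18.4), np.float64(22.6), 24.38)
```

The lateral force shows that the contact is on the finger's edge, so I'll centre the fingers on the nose.

```bash
python3 - <<'E'
from h import *
b=np.load("bias.npy");y=-25.5
for o in (-3.5,-1,1.5,3):
    w=where();move_straight(pos(o+arc(38),y,22),speed=30);F=fm(4)-b;print(o,np.round(F,1),round(np.linalg.norm(F),1),where())
    if abs(F@UX)<.8: break
E
```

```text
-3.5 [-4.1 11.3  2.5] 12.3 (np.float64(-13.0), np.float64(-18.3), np.float64(22.7), 24.8)
-1 [-4.1 11.5  2.5] 12.4 (np.float64(-10.3), np.float64(-18.3), np.float64(22.7), 25.22)
1.5 [-3.4 10.7  1.7] 11.3 (np.float64(-7.5), np.float64(-18.4), np.float64(22.7), 25.63)
3 [-5.1 11.2  2.7] 12.6 (np.float64(-7.1), np.float64(-18.3), np.float64(22.5), 26.05)
```

```bash
python3 - <<'E'
from h import *
s=get_state();print(np.round(R0.T@s["eef_rot"],3),s["ft_torque"],s["finger_force"],s["finger_gap"],where(), np.round(f(),1))
im,_=read_camera("side");cv2.imwrite("pics/s2.png",cv2.resize(im[170:320,210:400,::-1],None,fx=4,fy=4,interpolation=cv2.INTER_CUBIC))
im,_=read_camera("wrist");cv2.imwrite("pics/w2.png",im[:,:,::-1])
E
```

```text
[[ 1.     0.005  0.01 ]
 [-0.005  1.    -0.003]
 [-0.01   0.003  1.   ]] [ 2.26934018  0.99121148 -0.03962177] 5.759422212140635 0.5994890414965732 (np.float64(-7.1), np.float64(-18.3), np.float64(22.5), 26.05) [-5.3 11.2  2.8]
```

View pics/s2.png

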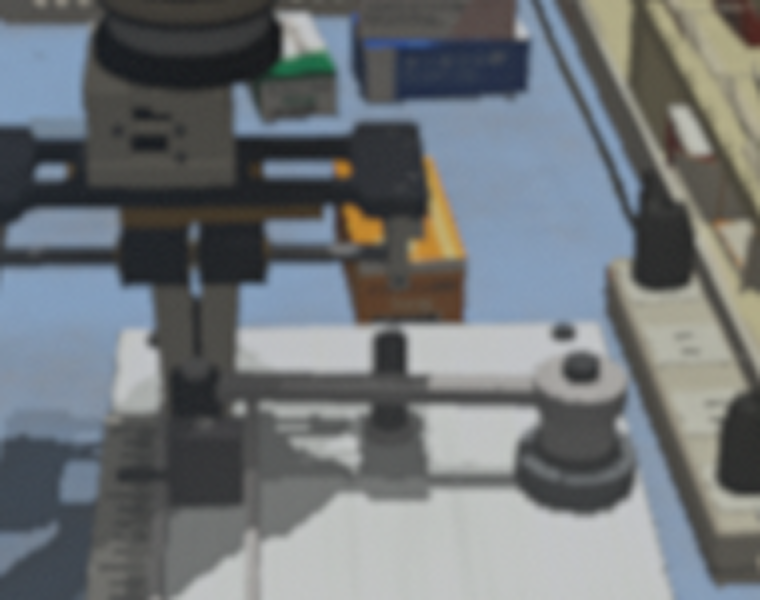

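View pics/w2.png

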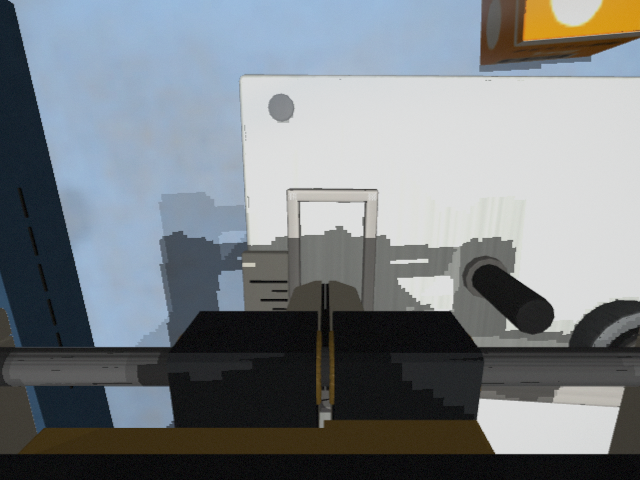

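```bash
python3 - <<'E'
from h import *
b=np.load("bias.npy");y=-25.5
for st,o in ((0,-2),(4,-2),(4,-2),(4,-2)):
    y-=st;w=where();d=19.7-w[1]+st;move_straight(pos(o+arc(d),y,22),speed=30);F=fm(6)-b;print(y,np.round(F,1),round(F@UY,2),round(np.linalg.norm(F),1),where(),round(arc(d),1))
    if np.linalg.norm(F)>14 : break
E
```

```text
-25.5 [ 1.4 10.2  0.1] 10.3 10.3 (np.float64(-7.3), np.float64(-18.7), np.float64(23.2), 26.72) -6.7
-29.5 [ 0.9 10.9  0.1] 10.94 10.9 (np.float64(-7.8), np.float64(-22.4), np.float64(23.2), 27.25) -6.9
-33.5 [ 0.7 11.  -0.1] 11.01 11.0 (np.float64(-8.1), np.float64(-25.9), np.float64(23.2), 27.78) -7.0
-37.5 [ 0.3 12.1  0.1] 12.14 12.1 (np.float64(-8.3), np.float64(-29.5), np.float64(23.2), 28.32) -7.0
```

```bash
python3 - <<'E'
from h import *
b=np.load("bias.npy");y=-37.5;st=4
for i in range(8):
    y-=st;w=where();d=19.7-w[1]+st;move_straight(pos(-2+arc(d),y,22),speed=25);F=fm(8)-b;n=np.linalg.norm(F);print(y,np.round(F,1),round(n,1),where(),round(arc(d),1))
    if n>13.6: break
    st=4 if n<13.2 else 2
print("HOLD")
for i in range(4): print(np.round(fm(8)-b,1),where())
E
```

```text
-41.5 [ 0.2 12.5  0. ] 12.5 (np.float64(-8.5), np.float64(-33.0), np.float64(23.2), 28.96) -6.9
-45.5 [-0.4 13.1  0.3] 13.1 (np.float64(-8.6), np.float64(-36.5), np.float64(23.2), 29.6) -6.7
-49.5 [-1.1 13.7  0. ] 13.8 (np.float64(-8.7), np.float64(-40.2), np.float64(23.2), 30.24) -6.5
HOLD
[-0.8 13.7  0.2] (np.float64(-8.7), np.float64(-40.2), np.float64(23.2), 30.57)
[-1.2 13.7  0.6] (np.float64(-8.7), np.float64(-40.2), np.float64(23.2), 30.91)
[-1.  13.4  0.3] (np.float64(-8.7), np.float64(-40.1), np.float64(23.2), 31.24)
[-1.1 13.5  0.3] (np.float64(-8.7), np.float64(-40.2), np.float64(23.1), 31.57)
```

```bash
python3 - <<'E'
from h import *
b=np.load("bias.npy");wait(.4);print((fm(4)-b)@UY)
for y in (-40,-30,-20,-10,0,8,12,14,16,17,18,19,20,21,22):
    d=max(0,19.7-(y+(5 if y<8 else 2)))
    move_straight(pos(-2+arc(d),y,22),speed=35 if y<9 else 20);F=fm(2)-b;print(y,np.round(F,1),where())
    if y>15 and F@UY<.4: break
move_straight(pos(-2,45,22),speed=60)
move_straight(pos(-2,45,120),speed=200)
im,_=read_camera("wrist");c=calibration("wrist")
for t,z in [("nose",60),("rider_top",47)]:
    for r in mark_of("wrist",t)[:1]:print(t,r["confidence"],at_z("wrist",r["location"],z,c))
im,_=read_camera("side");cv2.imwrite("pics/s3.png",cv2.resize(im[220:370,210:400,::-1],None,fx=4,fy=4,interpolation=cv2.INTER_CUBIC))
print(where())
E
```

```text
13.523707465425806
-40 [-0.2 12.2 -0.1] (np.float64(-8.5), np.float64(-31.6), np.float64(23.2), 32.65)
-30 [ 1.6 11.1 -0.2] (np.float64(-7.8), np.float64(-22.8), np.float64(23.2), 33.17)
-20 [ 2.1  9.8 -0.7] (np.float64(-6.6), np.float64(-14.0), np.float64(23.2), 33.68)
-10 [ 2.   8.3 -0.1] (np.float64(-5.2), np.float64(-5.2), np.float64(23.2), 34.2)
0 [1.8 6.6 0.6] (np.float64(-3.6), np.float64(3.7), np.float64(23.0), 34.73)
8 [1.4 6.1 0.9] (np.float64(-2.8), np.float64(10.9), np.float64(22.9), 35.19)
12 [2.1 5.4 0.9] (np.float64(-1.8), np.float64(14.3), np.float64(22.8), 35.63)
14 [1.4 5.  0.6] (np.float64(-1.4), np.float64(15.9), np.float64(22.7), 35.97)
16 [2.2 5.  1.5] (np.float64(-1.2), np.float64(17.2), np.float64(22.6), 36.3)
17 [2.4 4.1 2.2] (np.float64(-1.3), np.float64(17.4), np.float64(22.4), 36.63)
18 [3.2 4.  1.8] (np.float64(-1.3), np.float64(18.1), np.float64(22.2), 36.97)
19 [2.7 3.7 2.4] (np.float64(-2.1), np.float64(19.0), np.float64(22.0), 37.3)
20 [1.2 2.8 1.4] (np.float64(-2.8), np.float64(19.3), np.float64(21.6), 37.63)
21 [-0.2  0.6 -0. ] (np.float64(-2.8), np.float64(19.6), np.float64(21.4), 37.97)
22 [0.3 0.2 0.2] (np.float64(-2.0), np.float64(21.5), np.float64(21.9), 38.3)
nose 0.72 [576.91199584 162.16187867  60.        ]
rider_top 0.47 [565.45252711  83.3339469   47.        ]
(np.float64(-2.9), np.float64(44.3), np.float64(118.2), 39.67)
```

View pics/s3.png

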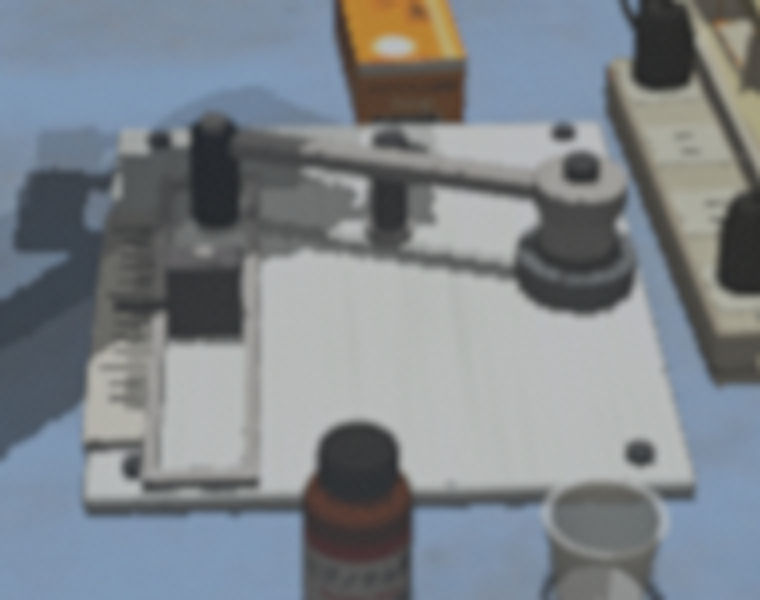

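The arm is back on its stop and the rider is left out on the scale, its top at about (205,300) in the crop. The bottle, cup and carton look undisturbed.

```bash
python3 -c "
from bench import *
print(hand_in())"
```

```text
the job is handed in; nothing more can be done
None
```

The job is handed in: I slid the rider to the nose, then pushed the arm to 13.4–13.8 N (highest averaged reading 13.8 N) for about 2 s at roughly 60 mm deflection, eased it back onto its stop, left the rider out on the scale, and saw no sign of the bottle, cup or carton moving.

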